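# Pack the retained samples at the capping bench

## Robot

A 6-joint arm with a two-finger parallel gripper is mounted at the origin on the work surface. World frame = base frame: x ahead of the robot, y to its left, z up, the work surface at z = 0. Lengths are in m, angles in degrees, forces in N, time in s.
With the tool pointing down it reaches from about 0.3 to 0.75 m from the base axis. Payload 8.5 kg.
Tool frame: the origin (TCP) lies at the very end of the fingers, on their centre line; the grasp point (between the pads) lies 19 mm behind it (env.hold_point_z is the distance from the TCP to the grasp point, in m); z points along the fingers, y is the line along which they close (so a half turn about z gives the same grasp; the last joint's range is limited). The gripper opens to 85 mm and grips with 20 to 120 N. Pads are 22 mm wide; open, the fingers measure 114 mm over their backs; the gripper's body (76 mm by 85 mm) begins 54 mm behind the grasp point. The pads swing forward as they close: fully open they stand 13 mm farther back than shut.
Start: joints at [53.039, 21.807, 74.336, -0, 83.858, -12.336], TCP at [0.229, 0.5, 0.231] pointing down, gripper open.
Joint ranges: [-178.18, 178.18], [-50.72, 133.34], [12.68, 142.11], [-81.47, 261.47], [9.98, 163.14], [-165.26, 165.26]. Speed limits (degrees/s): [136.94, 136.94, 180, 180, 180, 180].

## Interface

Orientations are given as a 3x3 rotation matrix whose columns are the frame's x, y, z axes.
In Python, from rig import env, optics gives the robot as it stands.
- The arm moves only by the shell command python3 -m jog 'ROWS' [OPENING] [FORCE]. ROWS is JSON, a list of rows, each an object with "linear": the shift along the tool's x, y, z in units of 40 mm (1.0 is 40 mm), a list of three; "roll": the turn about the tool's z in units of 5 degrees (1.0 is 5 degrees). A call has 1 to 12 rows; each row shifts and turns the commanded pose from where the row before left it, along the tool's axes as they then stand; what a row does not reach is not made up. A row lasts 1/12 s, in which the tool goes at most 41.7 mm and 7.16 degrees, less where a joint would pass 70% of its speed; a pose out of reach is approached as far as the arm can. A call is refused whole if a number of a shift passes 1 or a number of a turn 1, either way. A call with a gripper value outside its range is refused whole. OPENING is the opening, from -1 (shut) to 1 (fully open), set as the call begins (- or left out, the last holds). The fingers move at their own pace and stop on an object; FORCE is the grip in N (left out, the last holds). Time passes only in rows, so rows that do not move let the fingers close. It gives the time, the measured TCP pose, the force, the opening and the grip force at its end, in the units of the state.
- env.observe(): the state, without advancing time (a new reading comes with each control period).
- optics.get_image(name): name is "scene" or "top" or "wrist"; returns the picture (384x512x3 uint8, red, green, blue); there is no depth.
- optics.calibration(name): a dict with "fov_y" (degrees; the focal length in pixels is half the picture's height over the tangent of half this angle, whatever the lens; pixels are square), "cx", "cy" (the principal point, pixels), "D" ([k1, k2, p1, p2, k3] as OpenCV has them; the pictures are not rectified), "T" (4x4, takes a point from camera to world coordinates). Camera axes: x right, y down, z forward; pixel columns grow to the right and rows downward; lengths in m; the calibration is good to about 2 mm. A picture is of the moment at which its call begins: read the wrist's pose just before it. calibration takes no time and is no camera call; for the wrist camera it gives the pose at the moment of the call.
- env.close_job(): hands the job in; it is judged then, once.
The state is a dict: "time_s": time; "q": joint angles; "qvel": joint speeds; "joint_efforts": joint torques, N m; "position": TCP position; "tool_rot": TCP orientation; "ft_force": force on the tool from outside, world axes, zero at the start; "wrist_torque": the same for the moment, N m; "grip_width": finger opening in m; "gripper_force": force on a finger pad.
Only numpy, scipy, OpenCV 4.12 (cv2) and the standard library are available. Lean on these libraries where they do the work, as an engineer would, in place of code of your own. Each camera call takes 0.05 s, during which the arm holds its last target. There are 200 camera calls.

## Task

Pack the four capped amber bottles into the cardboard carton, each standing upright in the cell whose floor pad has the colour of its cap. Leave the green bottle and the uncapped bottle standing where they are. It is glass: set the bottles down, do not drop them or knock any over.

Things in the scene. Friction and masses are not known exactly. Their poses are not given: they have to be found in the camera images.
- bottle_red: loose capped amber-glass bottle with a red cap, upright, 140 g nominal; round body 42 mm in diameter up to 55 mm, shoulder tapering to a neck 20 mm in diameter at 68 mm, cap 25 mm in diameter from 78 to 100 mm (the top); origin at the centre of its underside, z up along its axis
- bottle_blue: loose capped amber-glass bottle with a blue cap, upright, 140 g nominal; round body 42 mm in diameter up to 55 mm, shoulder tapering to a neck 20 mm in diameter at 68 mm, cap 25 mm in diameter from 78 to 100 mm (the top); origin at the centre of its underside, z up along its axis
- bottle_gold: loose capped amber-glass bottle with a golden-yellow cap, upright, 140 g nominal; round body 42 mm in diameter up to 55 mm, shoulder tapering to a neck 20 mm in diameter at 68 mm, cap 25 mm in diameter from 78 to 100 mm (the top); origin at the centre of its underside, z up along its axis
- bottle_white: loose capped amber-glass bottle with a white cap, upright, 140 g nominal; round body 42 mm in diameter up to 55 mm, shoulder tapering to a neck 20 mm in diameter at 68 mm, cap 25 mm in diameter from 78 to 100 mm (the top); origin at the centre of its underside, z up along its axis
- pad_red: red pad, 52 x 52 x 3 mm, fixed flat mid-cell on the floor of the open cardboard carton; origin at the centre of its underside, 4 mm above the bench; x, y along the cell's walls. Carton: fixed, 140 x 140 mm, walls and floor 4 mm thick, 34 mm high, 2 x 2 cells 64 x 64 mm inside at 68 mm pitch; which pad is in which cell varies
- pad_blue: blue pad, 52 x 52 x 3 mm, fixed flat mid-cell on the floor of the open cardboard carton; origin at the centre of its underside, 4 mm above the bench; x, y along the cell's walls. Carton: fixed, 140 x 140 mm, walls and floor 4 mm thick, 34 mm high, 2 x 2 cells 64 x 64 mm inside at 68 mm pitch; which pad is in which cell varies
- pad_gold: golden-yellow pad, 52 x 52 x 3 mm, fixed flat mid-cell on the floor of the open cardboard carton; origin at the centre of its underside, 4 mm above the bench; x, y along the cell's walls. Carton: fixed, 140 x 140 mm, walls and floor 4 mm thick, 34 mm high, 2 x 2 cells 64 x 64 mm inside at 68 mm pitch; which pad is in which cell varies
- pad_white: white pad, 52 x 52 x 3 mm, fixed flat mid-cell on the floor of the open cardboard carton; origin at the centre of its underside, 4 mm above the bench; x, y along the cell's walls. Carton: fixed, 140 x 140 mm, walls and floor 4 mm thick, 34 mm high, 2 x 2 cells 64 x 64 mm inside at 68 mm pitch; which pad is in which cell varies
- green_bottle: look-alike to leave alone: same shape and size as the amber bottles, with a red cap, but of green glass; loose, upright; origin at the centre of its underside, z up
- open_bottle: look-alike to leave alone: amber bottle of the same body without a cap, bare neck 20 mm in diameter (23 mm at the thread ring) ending at 92 mm with a dark mouth; loose, upright; origin at the centre of its underside, z up
Mind the look-alikes: they are no part of the job. Leave any grey or purple look-alike of the bottle_red alone.

How it is judged:
By the outcome, as a careful person would: the job done as asked, in the order asked, and still so for the second after the job is handed in, with the robot touching nothing.
It also fails if it takes over 122 s, if anything falls off the work surface, if the arm or the gripper's body presses on something with over 40 N, if the wrist force passes 120 N, or if a joint passes its speed limit or range.

## Working session

There is one attempt and no reset: what is moved stays moved. The work goes in short steps, Python scripts to look and compute and a shell command to move; the robot and the scene stay as the last step left them, time stands still between calls to the robot, and variables do not carry over. Pictures are saved under pics/ and viewed, at most 14 in all, crops included, and the job is handed in when it is done.

```bash
mkdir -p pics; ls; python3 - <<'E'
from rig import env, optics
import cv2,numpy as np
s=env.observe();print(s['time_s'],s['position'],np.round(s['tool_rot'],3).tolist(),s['grip_width'],s['ft_force'],env.hold_point_z)
for n in ['scene','top','wrist']:
    im=optics.get_image(n);cv2.imwrite(f'pics/{n}0.png',im[:,:,::-1]);np.save(f'pics/{n}0.npy',im)
    c=optics.calibration(n);print(n,c['fov_y'],c['cx'],c['cy'],c['D'],np.round(c['T'],3).tolist())
    np.savez(f'pics/{n}0.npz',im=im,fov=c['fov_y'],cx=c['cx'],cy=c['cy'],D=c['D'],T=c['T'])
E
```

```text
pics
0.0 [0.22898331 0.4997362  0.2307211 ] [[-0.909, 0.417, -0.001], [0.417, 0.909, -0.001], [0.0, -0.001, -1.0]] 0.08539969653438526 [-0.18061787  0.57473725  0.53106057] 0.0187
scene 57.694033675268834 255.73261130181325 186.34513646244136 [-0.0016942  0.         0.         0.         0.       ] [[-0.148, 0.78, -0.608, 1.069], [0.989, 0.11, -0.099, 0.08], [-0.01, -0.616, -0.788, 0.691], [0.0, 0.0, 0.0, 1.0]]
top 55.36951401712301 254.03310809843916 190.02898107565485 [0.03074957 0.         0.         0.         0.        ] [[-0.008, -0.974, 0.228, 0.404], [-1.0, 0.007, -0.006, -0.006], [0.005, -0.228, -0.974, 0.798], [0.0, 0.0, 0.0, 1.0]]
wrist 61.75721747103738 257.6548909661253 194.7315995752373 [-0.02127543  0.          0.          0.          0.        ] [[0.416, 0.864, 0.283, 0.156], [0.91, -0.394, -0.131, 0.534], [-0.002, 0.312, -0.95, 0.373], [0.0, 0.0, 0.0, 1.0]]
```

View pics/top0.png

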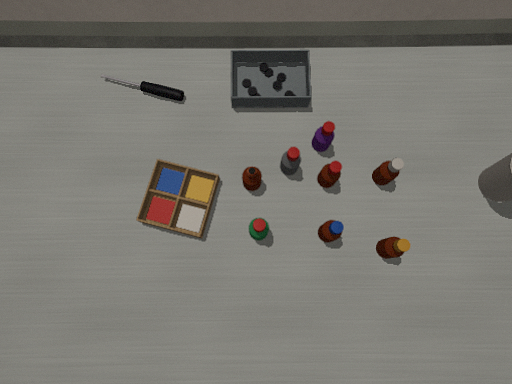

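View pics/scene0.png

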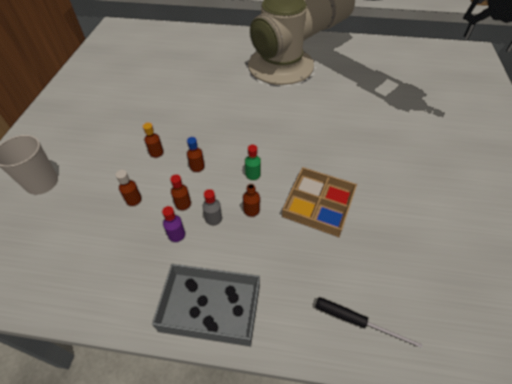

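The top view shows, among the red caps, the amber bottle at (335,167), grey at (293,154), purple at (328,128) and green at (260,225). The blue cap is at (336,228), gold at (403,245) and white at (397,164), with the uncapped amber bottle at (252,175). The pads are blue (171,181), gold (200,189), red (161,210) and white (191,218).

Could be taken for bottle_red: top (335,167) amber, (293,154) grey, (328,128) purple, (260,225) green. I choose the amber one at (335,167), which is at (180,185) in the scene view.

```bash
cat > h.py <<'E'
import cv2,numpy as np
from rig import env,optics
def K(c):
    f=192/np.tan(np.radians(float(c['fov_y'])/2)); return np.array([[f,0,c['cx']],[0,f,c['cy']],[0,0,1.]])
def ray(c,p):
    u=cv2.undistortPoints(np.array(p,float).reshape(-1,1,2),K(c),np.array(c['D'])).reshape(-1,2)
    d=np.c_[u,np.ones(len(u))]@np.array(c['T'])[:3,:3].T
    return np.array(c['T'])[:3,3],d/np.linalg.norm(d,axis=1,keepdims=True)
def onplane(c,p,z):
    o,d=ray(c,p); return o+d*((z-o[2])/d[:,2])[:,None]
def tri(c1,p1,c2,p2):
    o1,d1=ray(c1,p1);o2,d2=ray(c2,p2);d1=d1[0];d2=d2[0]
    t=np.linalg.lstsq(np.c_[d1,-d2],o2-o1,rcond=None)[0]
    a=o1+t[0]*d1;b=o2+t[1]*d2;return (a+b)/2,np.linalg.norm(a-b)
HUE={'red':lambda h,s,v:((h<6)|(h>174))&(s>170)&(v>120),'blue':lambda h,s,v:(h>100)&(h<130)&(s>130)&(v>70),
'gold':lambda h,s,v:(h>13)&(h<30)&(s>150)&(v>125),'white':lambda h,s,v:(s<50)&(v>125)}
def mask(im,col):
    h,s,v=[a.astype(int) for a in cv2.split(cv2.cvtColor(im,cv2.COLOR_RGB2HSV))]
    return HUE[col](h,s,v).astype(np.uint8)
def blob(im,col,seed,r=16):
    m=mask(im,col);w=np.zeros_like(m);x,y=seed;w[max(0,y-r):y+r,max(0,x-r):x+r]=1
    n,l,st,ce=cv2.connectedComponentsWithStats(m*w)
    k=1+np.argmax([st[i,4]/(5+np.hypot(*(ce[i]-seed))) for i in range(1,n)]);
    return ce[k],st[k],(l==k).astype(np.uint8)
E
python3 - <<'E'
from h import *
ld=lambda n:dict(np.load(f'pics/{n}0.npz'))
t,s=ld('top'),ld('scene')
S={'red':((335,167),(177,182)),'blue':((336,228),(193,144)),'gold':((403,245),(149,129)),'white':((397,164),(124,178))}
P={'red':((161,210),(338,195)),'blue':((171,181),(330,216)),'gold':((200,189),(302,207)),'white':((191,218),(311,186))}
for nm,D in (('cap',S),('pad',P)):
  for c,(a,b) in D.items():
    ca,sa,_=blob(t['im'],c,a);cb,sb,_=blob(s['im'],c,b)
    x,e=tri(t,ca,s,cb);print(nm,c,ca.round(1),sa[2:],cb.round(1),sb[2:],x.round(4),'gap',round(e,4),
     'plane',onplane(t,ca,.007 if nm=='pad' else .092)[0].round(4),onplane(s,cb,.007 if nm=='pad' else .092)[0].round(4))
a=t['im'][110:270,225:425];b=s['im'][110:250,100:270]
a=cv2.resize(a,(400,320));b=cv2.resize(b,(389,320));cv2.imwrite('pics/crop1.png',np.hstack([a,b])[:,:,::-1])
E
```

```text
Traceback (most recent call last):
  File "h.py", line 12, in tri
    o1,d1=ray(c1,p1);o2,d2=ray(c2,p2);d1=d1[0];d2=d2[0]
          ~~~^^^^^^^
  File "h.py", line 6, in ray
    u=cv2.undistortPoints(np.array(p,float).reshape(-1,1,2),K(c),np.array(c['D'])).reshape(-1,2)
                                                            ~^^^
  File "h.py", line 4, in K
    f=192/np.tan(np.radians(float(c['fov_y'])/2)); return np.array([[f,0,c['cx']],[0,f,c['cy']],[0,0,1.]])
                                  ~^^^^^^^^^
KeyError: 'fov_y'
```

```bash
python3 - <<'E'
from h import *
def ld(n):
    d=dict(np.load(f'pics/{n}0.npz'));d['fov_y']=d['fov'];return d
t,s=ld('top'),ld('scene')
S={'red':((335,167),(177,182)),'blue':((336,228),(193,144)),'gold':((403,245),(149,129)),'white':((397,164),(124,178))}
P={'red':((161,210),(338,195)),'blue':((171,181),(330,216)),'gold':((200,189),(302,207)),'white':((191,218),(311,186))}
for nm,D in (('cap',S),('pad',P)):
  for c,(a,b) in D.items():
    ca,sa,_=blob(t['im'],c,a);cb,sb,_=blob(s['im'],c,b)
    x,e=tri(t,ca,s,cb);print(nm,c,ca.round(1),sa[2:],cb.round(1),sb[2:],x.round(4),'gap',round(e,4),
     'plane',onplane(t,ca,.007 if nm=='pad' else .092)[0].round(4),onplane(s,cb,.007 if nm=='pad' else .092)[0].round(4))
a=t['im'][110:270,225:425];b=s['im'][110:250,100:270]
a=cv2.resize(a,(400,320));b=cv2.resize(b,(389,320));cv2.imwrite('pics/crop1.png',np.hstack([a,b])[:,:,::-1])
E
```

```text
cap red [335.2 166.2] [11 11 93] [175.1 178.6] [ 9  8 56] [ 0.6151 -0.1725  0.0987] gap 0.0005 plane [ 0.617  -0.1738  0.092 ] [ 0.6099 -0.1756  0.092 ]
cap blue [336.3 226.9] [ 13  13 125] [191.8 142.8] [ 8 11 79] [ 0.4948 -0.1685  0.091 ] gap 0.0007 plane [ 0.4947 -0.1687  0.092 ] [ 0.4957 -0.1678  0.092 ]
cap gold [403.2 244.5] [ 13  12 125] [147.2 126.1] [ 9  7 48] [ 0.4599 -0.2912  0.0985] gap 0.0003 plane [ 0.4604 -0.2937  0.092 ] [ 0.4531 -0.2955  0.092 ]
cap white [399.7 160.6] [ 32  32 721] [121.9 174.1] [ 32  32 732] [ 0.6228 -0.2949  0.1041] gap 0.0069 plane [ 0.6277 -0.3037  0.092 ] [ 0.6141 -0.2985  0.092 ]
pad red [160. 210.] [ 29  28 448] [337.4 194.9] [ 24  17 244] [0.5445 0.194  0.0135] gap 0.0015 plane [0.5457 0.1948 0.007 ] [0.5393 0.1958 0.007 ]
pad blue [169.9 180.9] [ 28  26 481] [329.6 216.6] [ 24  18 257] [0.6096 0.1761 0.0133] gap 0.0022 plane [0.6113 0.1764 0.007 ] [0.6051 0.1781 0.007 ]
pad gold [199.4 188.3] [ 29  28 548] [301.6 207. ] [ 26  21 344] [0.592  0.1105 0.0137] gap 0.0021 plane [0.5937 0.1105 0.007 ] [0.5871 0.1119 0.007 ]
pad white [190.3 217.8] [ 29  29 582] [310.6 186.1] [ 24  17 247] [0.5268 0.1283 0.0138] gap 0.0021 plane [0.5279 0.1284 0.007 ] [0.5211 0.1299 0.007 ]
```

View pics/crop1.png

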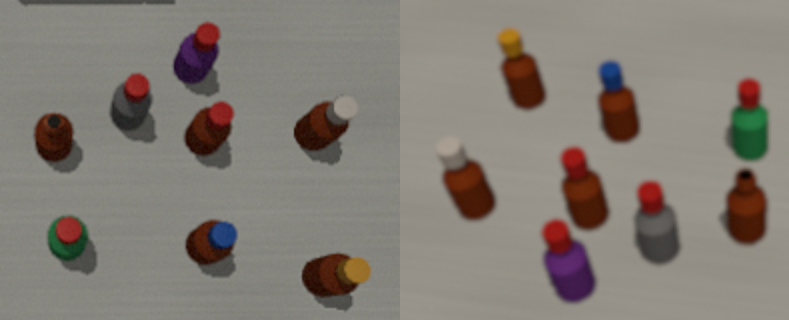

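The crop confirms the choice: the bottle under the cap at top (335,166) has amber glass. Grey, purple and green are its red-capped neighbours, and the open bottle has a dark mouth. Next I square the tool to the world axes and go over the carton for a wrist view.

```bash
python3 -m jog '[{"linear":[0,0,0],"roll":-0.986},{"linear":[0,0,0],"roll":-0.986},{"linear":[0,0,0],"roll":-0.986},{"linear":[0,0,0],"roll":-0.986},{"linear":[0,0,0],"roll":-0.986},{"linear":[-0.7,-0.7,0],"roll":0},{"linear":[-0.7,-0.7,0],"roll":0},{"linear":[-0.7,-0.7,0],"roll":0},{"linear":[-0.7,-0.7,0],"roll":0},{"linear":[-0.7,-0.7,0],"roll":0},{"linear":[-0.7,-0.7,0],"roll":0},{"linear":[-0.7,-0.7,0],"roll":0}]' 0.2 30
python3 -m jog '[{"linear":[-0.5,-0.7,0],"roll":0},{"linear":[-0.5,-0.7,0],"roll":0},{"linear":[-0.5,-0.7,0],"roll":0},{"linear":[-0.5,-0.7,0],"roll":0},{"linear":[0,0,0],"roll":0},{"linear":[0,0,0],"roll":0},{"linear":[0,0,0],"roll":0}]'
cat >> h.py <<'E'
def snap(name,tag):
    c=optics.calibration(name);im=optics.get_image(name)
    np.savez(f'pics/{tag}.npz',im=im,fov_y=c['fov_y'],cx=c['cx'],cy=c['cy'],D=c['D'],T=c['T']);cv2.imwrite(f'pics/{tag}.png',im[:,:,::-1])
def ld(tag): return dict(np.load(f'pics/{tag}.npz'))
E
python3 -c "
from h import *
snap('wrist','w1')"
```

```text
time_s: 1.15
position: [0.4262, 0.3024, 0.2312]
tool_rot: [[-1.0, -0.0, -0.0], [-0.0, 1.0, -0.0], [0.0, -0.0, -1.0]]
ft_force: [0.9, 0.8, -0.0]
grip_width: 0.0507
gripper_force: 0.0
time_s: 1.73
position: [0.505, 0.1923, 0.2311]
tool_rot: [[-1.0, -0.0, -0.001], [-0.0, 1.0, 0.0], [0.001, 0.0, -1.0]]
ft_force: [-0.5, -0.3, 0.1]
grip_width: 0.0512
gripper_force: 0.0
```

View pics/w1.png

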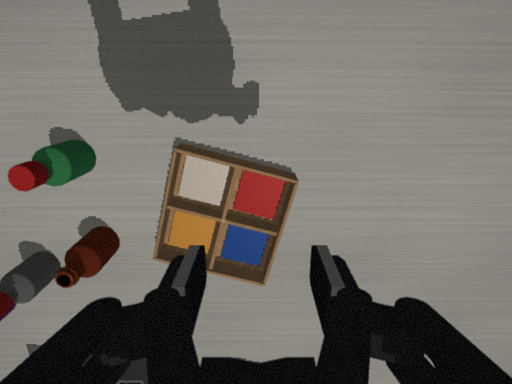

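w1 shows the carton with pads white (203,181), red (258,196), gold (190,230) and blue (243,246). The fingers partly hide its far edge, so I take further views from larger x, on the way to the bottles.

```bash
python3 -m jog '[{"linear":[-0.575,-0.81,0],"roll":0},{"linear":[-0.575,-0.81,0],"roll":0},{"linear":[-0.575,-0.81,0],"roll":0},{"linear":[-0.575,-0.81,0],"roll":0},{"linear":[-0.575,-0.81,0],"roll":0},{"linear":[0,0,0],"roll":0},{"linear":[0,0,0],"roll":0},{"linear":[0,0,0],"roll":0}]' | grep -E 'time|pos'
python3 -c "
from h import *
snap('wrist','w2')"
python3 -m jog '[{"linear":[0,-0.95,0],"roll":0},{"linear":[0,-0.95,0],"roll":0},{"linear":[0,-0.95,0],"roll":0},{"linear":[0,-0.95,0],"roll":0},{"linear":[0,0,0],"roll":0},{"linear":[0,0,0],"roll":0},{"linear":[0,0,0],"roll":0}]' | grep -E 'time|pos'
python3 -c "
from h import *
snap('wrist','w3')"
python3 -m jog '[{"linear":[0,-0.8,0],"roll":0},{"linear":[0,-0.8,0],"roll":0},{"linear":[0,-0.8,0],"roll":0},{"linear":[0,0,0],"roll":0},{"linear":[0,0,0],"roll":0},{"linear":[0,0,0],"roll":0}]' | grep -E 'time|pos'
python3 -c "
from h import *
snap('wrist','w4')
cv2.imwrite('pics/w234.png',cv2.resize(np.hstack([ld(k)['im'] for k in ('w2','w3','w4')])[:,:,::-1],None,fx=.52,fy=.52))"
```

```text
time_s: 2.45
position: [0.6199, 0.0314, 0.2312]
time_s: 3.08
position: [0.6203, -0.1201, 0.2317]
time_s: 3.63
position: [0.6207, -0.216, 0.2315]
```

View pics/w234.png

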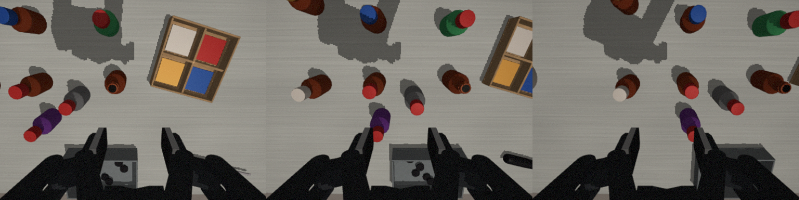

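w2 shows all four pads: white (347,77), red (405,94), gold (325,137), blue (383,154). w3 and w4 show the red cap at (202,175) / (304,175), blue at (198,30) / (315,33) and white at (61,183) / (167,183). The gold bottle is out of frame.

```bash
python3 - <<'E'
from h import *
w1,w2,w3,w4,t,s=[ld(k) for k in('w1','w2','w3','w4')]+[None,None]
P={'white':((203,181),(347,77)),'red':((258,196),(405,94)),'gold':((190,230),(325,137)),'blue':((243,246),(383,154))}
C={'red':((202,175),(304,175)),'blue':((198,30),(315,33)),'white':((61,183),(167,183))}
HUE['white']=lambda h,s,v:(s<45)&(v>150)
for nm,D,A,B,r in (('pad',P,w1,w2,34),('cap',C,w3,w4,22)):
  for c,(a,b) in D.items():
    ca,sa,m=blob(A['im'],c,a,r);cb,sb,m2=blob(B['im'],c,b,r)
    if nm=='pad':
      f=lambda m:np.array(cv2.minAreaRect(cv2.findContours(m,0,1)[0][0])[0])
    x,e=tri(A,ca,B,cb);z=.007 if nm=='pad' else .09
    print(nm,c,ca.round(1),sa[2:],cb.round(1),sb[2:],x.round(4),'gap',round(e,4),onplane(A,ca,z)[0].round(4),onplane(B,cb,z)[0].round(4))
E
```

```text
pad white [203.1 179.8] [  51   50 1756] [346.9  77.3] [  59   61 2362] [0.5259 0.1278 0.0064] gap 0.0001 [0.5258 0.1279 0.007 ] [0.5258 0.1276 0.007 ]
pad red [258.2 194.3] [  51   48 1669] [405.8  95.3] [  58   59 2100] [0.5436 0.1934 0.0082] gap 0.0006 [0.5437 0.1932 0.007 ] [0.5439 0.1942 0.007 ]
pad gold [190.8 230.6] [  48   43 1324] [326.4 138.1] [  57   56 2060] [0.5909 0.1095 0.0083] gap 0.0002 [0.5914 0.1092 0.007 ] [0.5912 0.1098 0.007 ]
pad blue [243.8 245.1] [  47   41 1306] [382.6 154.2] [  55   53 1771] [0.609  0.1751 0.011 ] gap 0.0008 [0.6114 0.1752 0.007 ] [0.6094 0.1764 0.007 ]
cap red [197.8 177. ] [ 27  25 522] [305.6 176.9] [ 26  25 494] [ 0.6137 -0.173   0.0979] gap 0.0001 [ 0.6157 -0.1745  0.09  ] [ 0.6158 -0.1718  0.09  ]
cap blue [196.6  22.5] [ 31  28 587] [318.5  26.5] [ 30  33 809] [ 0.4907 -0.1681  0.0941] gap 0.0029 [ 0.4885 -0.1688  0.09  ] [ 0.4915 -0.1675  0.09  ]
cap white [ 60.5 183. ] [ 26  26 523] [166.8 182.5] [ 26  26 521] [ 0.6189 -0.2965  0.0996] gap 0.0002 [ 0.6218 -0.3027  0.09  ] [ 0.6215 -0.2993  0.09  ]
```

Heights agree with the text: caps about 98–100 mm and pads about 7 mm. Cells are white (.526,.128), red (.544,.194), gold (.591,.110) and blue (.610,.176). I start with red.

```bash
python3 -m jog '[{"linear":[0.09,0.54,0],"roll":0},{"linear":[0.09,0.54,0],"roll":0},{"linear":[0,0,0],"roll":0},{"linear":[0,0,0.8],"roll":0},{"linear":[0,0,0.8],"roll":0},{"linear":[0,0,0.8],"roll":0},{"linear":[0,0,0.6],"roll":0},{"linear":[0,0,0.6],"roll":0},{"linear":[0,0,0.43],"roll":0},{"linear":[0,0,0],"roll":0},{"linear":[0,0,0],"roll":0}]'
python3 -c "
from h import *
snap('wrist','w5')"
```

```text
time_s: 4.6
position: [0.6134, -0.1738, 0.0702]
tool_rot: [[-1.0, -0.002, -0.001], [-0.002, 1.0, 0.0], [0.001, 0.0, -1.0]]
ft_force: [-0.4, -0.5, 0.2]
grip_width: 0.0516
gripper_force: 0.0
```

View pics/w5.png

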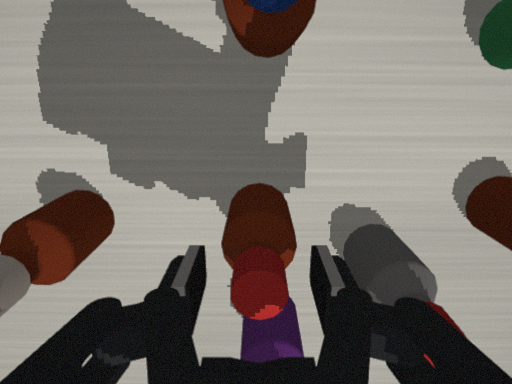

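w5 shows the amber bottle's red cap at (259,283), centred between the fingers. I close and lift.

```bash
python3 -m jog '[{"linear":[0,0,0],"roll":0},{"linear":[0,0,0],"roll":0},{"linear":[0,0,0],"roll":0},{"linear":[0,0,0],"roll":0},{"linear":[0,0,0],"roll":0},{"linear":[0,0,0],"roll":0}]' -1 35
python3 -m jog '[{"linear":[0,0,-0.4],"roll":0},{"linear":[0,0,-0.7],"roll":0},{"linear":[0,0,-0.8],"roll":0},{"linear":[0,0,-0.8],"roll":0},{"linear":[0,0,-0.6],"roll":0},{"linear":[0,0,-0.2],"roll":0},{"linear":[0,0,0],"roll":0},{"linear":[0,0,0],"roll":0}]'
```

```text
time_s: 5.15
position: [0.6139, -0.1746, 0.0717]
tool_rot: [[-1.0, -0.001, 0.003], [-0.001, 1.0, -0.001], [-0.003, -0.001, -1.0]]
ft_force: [0.6, 2.5, 7.2]
grip_width: 0.024
gripper_force: 34.3
time_s: 5.82
position: [0.6128, -0.1745, 0.2088]
tool_rot: [[-1.0, -0.0, -0.002], [-0.0, 1.0, 0.001], [0.002, 0.001, -1.0]]
ft_force: [0.0, 0.7, -2.3]
grip_width: 0.0239
gripper_force: 34.8
```

Held (24 mm grip width, weight felt). Carrying to the red cell.

```bash
python3 -m jog '[{"linear":[0.1,0.5,0],"roll":0},{"linear":[0.17,0.91,0],"roll":0},{"linear":[0.17,0.91,0],"roll":0},{"linear":[0.17,0.91,0],"roll":0},{"linear":[0.17,0.91,0],"roll":0},{"linear":[0.17,0.91,0],"roll":0},{"linear":[0.17,0.91,0],"roll":0},{"linear":[0.17,0.91,0],"roll":0},{"linear":[0.17,0.91,0],"roll":0},{"linear":[0.17,0.91,0],"roll":0},{"linear":[0.09,0.52,0],"roll":0},{"linear":[0,0,0],"roll":0}]' | grep -E 'time|pos|ft|grip'
python3 -m jog '[{"linear":[0,0,0],"roll":0},{"linear":[0,0,0],"roll":0}]' | grep -E 'time|pos|ft|grip'
python3 -c "
from h import *
snap('wrist','w6')"
```

```text
time_s: 6.82
position: [0.5423, 0.1974, 0.2077]
ft_force: [0.9, 0.5, -1.4]
grip_width: 0.0237
gripper_force: 34.9
time_s: 6.98
position: [0.544, 0.193, 0.2086]
ft_force: [0.4, 0.5, -1.2]
grip_width: 0.0238
gripper_force: 34.9
```

View pics/w6.png

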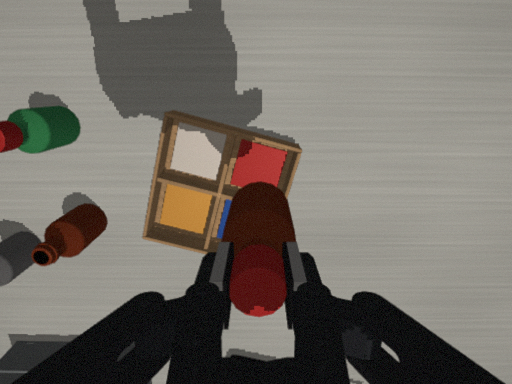

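w6 shows the bottle hanging straight in the grip (260,240), with the red pad behind it at (258,165). I lower to just above the pad, then creep down.

```bash
python3 -m jog '[{"linear":[0,0,0.4],"roll":0},{"linear":[0,0,0.7],"roll":0},{"linear":[0,0,0.7],"roll":0},{"linear":[0,0,0.6],"roll":0},{"linear":[0,0,0.4],"roll":0},{"linear":[0,0,0.25],"roll":0},{"linear":[0,0,0.1],"roll":0},{"linear":[0,0,0],"roll":0},{"linear":[0,0,0],"roll":0},{"linear":[0,0,0],"roll":0}]' | grep -E 'time|pos|ft|grip'
python3 -m jog '[{"linear":[0,0,0.04],"roll":0},{"linear":[0,0,0],"roll":0}]' | grep -E 'time|pos|ft'
```

```text
time_s: 7.87
position: [0.545, 0.1936, 0.0853]
ft_force: [0.2, 0.0, -0.6]
grip_width: 0.0237
gripper_force: 34.8
time_s: 8.03
position: [0.5445, 0.1937, 0.083]
ft_force: [0.8, 0.2, -1.2]
```

```bash
python3 -m jog '[{"linear":[0,0,0.05],"roll":0},{"linear":[0,0,0],"roll":0},{"linear":[0,0,0],"roll":0}]' | grep -E 'time|pos|ft'
python3 -m jog '[{"linear":[0,0,0.05],"roll":0},{"linear":[0,0,0],"roll":0},{"linear":[0,0,0],"roll":0}]' | grep -E 'time|pos|ft'
python3 -m jog '[{"linear":[0,0,0.03],"roll":0},{"linear":[0,0,0],"roll":0},{"linear":[0,0,0],"roll":0}]' | grep -E 'time|pos|ft'
```

```text
time_s: 8.28
position: [0.5442, 0.1937, 0.0805]
ft_force: [0.1, 0.1, -1.2]
time_s: 8.53
position: [0.5445, 0.1938, 0.0787]
ft_force: [-0.0, 0.8, 0.2]
time_s: 8.78
position: [0.5449, 0.1939, 0.0787]
ft_force: [-1.3, 0.7, 10.6]
```

Contact is at 78.7 mm, as expected (10 N). I release, rise and go to a view over blue and gold.

```bash
python3 -m jog '[{"linear":[0,0,0],"roll":0},{"linear":[0,0,0],"roll":0},{"linear":[0,0,0],"roll":0},{"linear":[0,0,0],"roll":0},{"linear":[0,0,-0.3],"roll":0},{"linear":[0,0,-0.6],"roll":0},{"linear":[0,0,-0.8],"roll":0},{"linear":[0,0,-0.9],"roll":0},{"linear":[0,0,-0.8],"roll":0},{"linear":[0,0,0],"roll":0}]' 0.1 | grep -E 'time|pos|ft|grip'
python3 -m jog '[{"linear":[0,-0.6,0],"roll":0},{"linear":[0,-0.94,0],"roll":0},{"linear":[0,-0.94,0],"roll":0},{"linear":[0,-0.94,0],"roll":0},{"linear":[0,-0.94,0],"roll":0},{"linear":[0,-0.94,0],"roll":0},{"linear":[0,-0.94,0],"roll":0},{"linear":[0,-0.94,0],"roll":0},{"linear":[0,-0.94,0],"roll":0},{"linear":[0,-0.94,0],"roll":0},{"linear":[0,-0.6,0],"roll":0},{"linear":[0,0,0],"roll":0}]' 0.2| grep -E 'time|pos|ft|grip'
python3 -m jog '[{"linear":[0,0,0],"roll":0},{"linear":[0,0,0],"roll":0}]' | grep -E 'time|pos'
python3 -c "
from h import *
snap('wrist','w7');snap('top','t7')
cv2.imwrite('pics/v7.png',np.hstack([cv2.resize(ld('w7')['im'],(384,288)),cv2.resize(ld('t7')['im'][60:300,90:410],(384,288))])[:,:,::-1])"
```

```text
time_s: 9.62
position: [0.5464, 0.194, 0.2198]
ft_force: [0.6, 0.8, 0.5]
grip_width: 0.0469
gripper_force: 0.0
time_s: 10.62
position: [0.5441, -0.1972, 0.2124]
ft_force: [-0.7, 0.2, -0.6]
grip_width: 0.0512
gripper_force: 0.0
time_s: 10.78
position: [0.5444, -0.1919, 0.213]
```

View pics/v7.png

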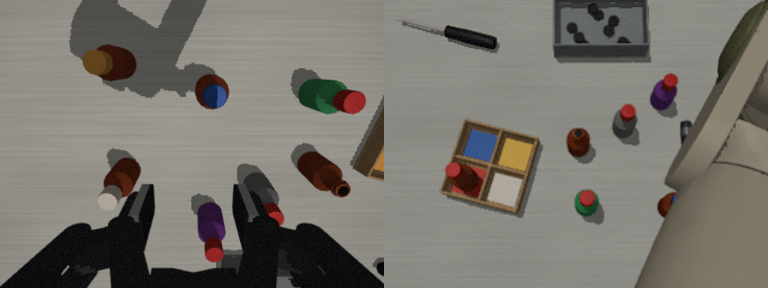

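v7 shows the red bottle standing in the red cell. In w7 pixels the gold cap is at (129,83) and the blue cap at (287,123).

```bash
python3 - <<'E'
from h import *
w=ld('w7');t=ld('top0');t['fov_y']=t['fov'];w4=ld('w4')
HUE['blue']=lambda h,s,v:(h>100)&(h<130)&(s>110)&(v>30)
HUE['gold']=lambda h,s,v:(h>13)&(h<30)&(s>130)&(v>85)
for c,a,b in (('gold',(129,83),(403,245)),('blue',(287,123),(336,228))):
    ca,sa,_=blob(w['im'],c,a,26);cb,_,_=blob(t['im'],c,b);x,e=tri(w,ca,t,cb)
    print(c,ca.round(1),sa[2:],x.round(4),round(e,4),onplane(w,ca,.097)[0].round(4))
E
```

```text
gold [125.6  82.3] [ 32  34 793] [ 0.4586 -0.2848  0.1137] 0.0026 [ 0.458  -0.2927  0.097 ]
blue [286.2 127.6] [ 32  32 788] [ 0.4938 -0.1682  0.0882] 0.0014 [ 0.4921 -0.1691  0.097 ]
```

Blue is at (.4935,-.169) and gold at (.458,-.292). Blue next.

```bash
python3 -m jog '[{"linear":[0.64,0.29,0],"roll":0},{"linear":[0.64,0.29,0],"roll":0},{"linear":[0,0,0],"roll":0},{"linear":[0,0,0.8],"roll":0},{"linear":[0,0,0.8],"roll":0},{"linear":[0,0,0.4],"roll":0},{"linear":[0,0,0],"roll":0},{"linear":[0,0,0],"roll":0}]' | grep -E 'time|pos|ft|grip'
python3 - <<'E'
from h import *
snap('wrist','w8');w=ld('w8');w4=ld('w7')
HUE['blue']=lambda h,s,v:(h>100)&(h<130)&(s>110)&(v>30)
m=mask(w['im'],'blue');n,l,st,ce=cv2.connectedComponentsWithStats(m);k=1+np.argmax(st[1:,4]);print(ce[k],st[k],onplane(w,ce[k],.095)[0])
E
```

```text
time_s: 11.55
position: [0.4936, -0.1689, 0.1335]
ft_force: [0.6, 0.3, -0.0]
grip_width: 0.0512
gripper_force: 0.0
[257.71503611 223.80236376] [ 238  200   40   48 1523] [ 0.49078859 -0.16857062  0.095     ]
```

The blue cap is centred at (258,224) in w8. I descend and grip.

```bash
python3 -m jog '[{"linear":[0,0,0.6],"roll":0},{"linear":[0,0,0.6],"roll":0},{"linear":[0,0,0.4],"roll":0},{"linear":[0,0,0],"roll":0},{"linear":[0,0,0],"roll":0}]' | grep -E 'time|pos|ft|grip'
python3 -m jog '[{"linear":[0,0,0],"roll":0},{"linear":[0,0,0],"roll":0},{"linear":[0,0,0],"roll":0},{"linear":[0,0,0],"roll":0},{"linear":[0,0,0],"roll":0},{"linear":[0,0,0],"roll":0}]' -1 35 | grep -E 'time|pos|ft|grip'
python3 -m jog '[{"linear":[0,0,-0.4],"roll":0},{"linear":[0,0,-0.7],"roll":0},{"linear":[0,0,-0.8],"roll":0},{"linear":[0,0,-0.8],"roll":0},{"linear":[0,0,-0.6],"roll":0},{"linear":[0,0,-0.2],"roll":0},{"linear":[0,0,0],"roll":0},{"linear":[0,0,0],"roll":0}]' | grep -E 'time|pos|ft|grip'
```

```text
time_s: 12.02
position: [0.4939, -0.1697, 0.0705]
ft_force: [-0.7, 0.3, 1.0]
grip_width: 0.0512
gripper_force: 0.0
time_s: 12.52
position: [0.4941, -0.1698, 0.071]
ft_force: [-0.5, 1.2, 6.4]
grip_width: 0.0239
gripper_force: 34.0
time_s: 13.18
position: [0.4928, -0.1693, 0.2084]
ft_force: [-0.5, -0.1, -1.6]
grip_width: 0.0239
gripper_force: 34.8
```

```bash
python3 -m jog '[{"linear":[-0.17,0.5,0],"roll":0},{"linear":[-0.287,0.844,0],"roll":0},{"linear":[-0.287,0.844,0],"roll":0},{"linear":[-0.287,0.844,0],"roll":0},{"linear":[-0.287,0.844,0],"roll":0},{"linear":[-0.287,0.844,0],"roll":0},{"linear":[-0.287,0.844,0],"roll":0},{"linear":[-0.287,0.844,0],"roll":0},{"linear":[-0.287,0.844,0],"roll":0},{"linear":[-0.287,0.844,0],"roll":0},{"linear":[-0.18,0.53,0],"roll":0},{"linear":[0,0,0],"roll":0}]' | grep -E 'time|pos|ft|grip'
python3 -m jog '[{"linear":[0,0,0],"roll":0},{"linear":[0,0,0],"roll":0},{"linear":[0,0,0],"roll":0}]' | grep -E 'time|pos|ft|grip'
python3 -c "
from h import *
snap('wrist','w9');snap('scene','s9')
cv2.imwrite('pics/v9.png',np.hstack([cv2.resize(ld('w9')['im'],(384,288)),cv2.resize(ld('s9')['im'],(384,288))])[:,:,::-1])"
```

```text
time_s: 14.18
position: [0.6102, 0.1796, 0.206]
ft_force: [0.4, -0.1, -2.9]
grip_width: 0.0239
gripper_force: 34.9
time_s: 14.43
position: [0.6101, 0.1745, 0.2084]
ft_force: [-0.1, -0.5, -2.1]
grip_width: 0.0237
gripper_force: 34.9
```

View pics/v9.png

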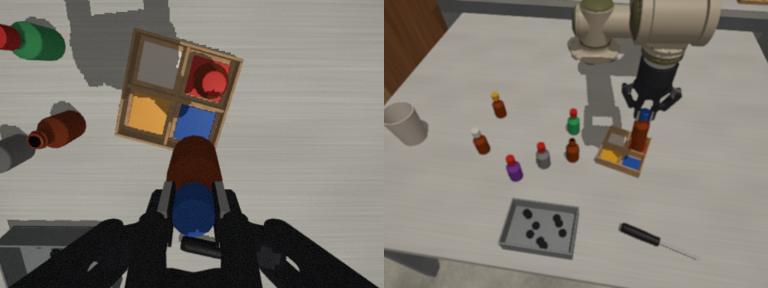

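v9 shows the red bottle upright in its cell and the blue bottle held over the blue pad (195,122 in the wrist view). I lower it.

```bash
python3 -m jog '[{"linear":[0,0,0.4],"roll":0},{"linear":[0,0,0.7],"roll":0},{"linear":[0,0,0.7],"roll":0},{"linear":[0,0,0.6],"roll":0},{"linear":[0,0,0.4],"roll":0},{"linear":[0,0,0.25],"roll":0},{"linear":[0,0,0.1],"roll":0},{"linear":[0,0,0.03],"roll":0},{"linear":[0,0,0],"roll":0},{"linear":[0,0,0],"roll":0},{"linear":[0,0,0],"roll":0}]' | grep -E 'time|pos|ft|grip'
for i in 1 2; do python3 -m jog '[{"linear":[0,0,0.04],"roll":0},{"linear":[0,0,0],"roll":0},{"linear":[0,0,0],"roll":0}]' | grep -E 'time|pos|ft'; done
```

```text
time_s: 15.45
position: [0.6109, 0.1756, 0.0832]
ft_force: [-0.1, 0.2, -1.5]
grip_width: 0.0238
gripper_force: 34.9
time_s: 15.7
position: [0.6105, 0.1756, 0.0807]
ft_force: [0.6, 0.5, -1.9]
time_s: 15.95
position: [0.6104, 0.1756, 0.0788]
ft_force: [0.2, -0.2, -1.5]
```

```bash
python3 -m jog '[{"linear":[0,0,0.03],"roll":0},{"linear":[0,0,0],"roll":0},{"linear":[0,0,0],"roll":0}]' | grep -E 'time|pos|ft'
```

```text
time_s: 16.2
position: [0.6106, 0.1757, 0.0781]
ft_force: [-0.4, 0.9, 1.4]
```

Contact. I release, rise and go to gold.

```bash
python3 -m jog '[{"linear":[0,0,0],"roll":0},{"linear":[0,0,0],"roll":0},{"linear":[0,0,0],"roll":0},{"linear":[0,0,0],"roll":0},{"linear":[0,0,-0.3],"roll":0},{"linear":[0,0,-0.6],"roll":0},{"linear":[0,0,-0.8],"roll":0},{"linear":[0,0,-0.9],"roll":0},{"linear":[0,0,-0.7],"roll":0},{"linear":[0,0,0],"roll":0}]' 0.1 | grep -E 'time|pos|ft|grip'
python3 -m jog '[{"linear":[0.2,-0.6,0],"roll":0},{"linear":[0.3,-0.92,0],"roll":0},{"linear":[0.3,-0.92,0],"roll":0},{"linear":[0.3,-0.92,0],"roll":0},{"linear":[0.3,-0.92,0],"roll":0},{"linear":[0.3,-0.92,0],"roll":0},{"linear":[0.3,-0.92,0],"roll":0},{"linear":[0.3,-0.92,0],"roll":0},{"linear":[0.3,-0.92,0],"roll":0},{"linear":[0.3,-0.92,0],"roll":0},{"linear":[0.3,-0.92,0],"roll":0},{"linear":[0.2,-0.62,0],"roll":0}]' 0.2 | grep -E 'pos'
python3 -m jog '[{"linear":[0.2,-0.64,0],"roll":0},{"linear":[0.2,-0.64,0],"roll":0},{"linear":[0,0,0],"roll":0},{"linear":[0,0,0.6],"roll":0},{"linear":[0,0,0.8],"roll":0},{"linear":[0,0,0.5],"roll":0},{"linear":[0,0,0],"roll":0},{"linear":[0,0,0],"roll":0},{"linear":[0,0,0],"roll":0}]' | grep -E 'time|pos|ft|grip'
python3 - <<'E'
from h import *
snap('wrist','w10');w=ld('w10')
HUE['gold']=lambda h,s,v:(h>13)&(h<30)&(s>130)&(v>85)
m=mask(w['im'],'gold');n,l,st,ce=cv2.connectedComponentsWithStats(m);k=1+np.argmax(st[1:,4]);print(ce[k],st[k],onplane(w,ce[k],.095)[0])
E
```

```text
time_s: 17.03
position: [0.6123, 0.1758, 0.2163]
ft_force: [0.4, 0.6, 0.1]
grip_width: 0.0468
gripper_force: 0.0
position: [0.4732, -0.2441, 0.2094]
time_s: 18.78
position: [0.4592, -0.2927, 0.135]
ft_force: [0.3, -0.1, 1.0]
grip_width: 0.0511
gripper_force: 0.0
[258.59461883 227.67085202] [ 239  210   40   37 1115] [ 0.45977048 -0.2919111   0.095     ]
```

The gold cap is centred at (259,228).

```bash
python3 -m jog '[{"linear":[0,0,0.6],"roll":0},{"linear":[0,0,0.6],"roll":0},{"linear":[0,0,0.43],"roll":0},{"linear":[0,0,0],"roll":0},{"linear":[0,0,0],"roll":0}]' | grep -E 'time|pos|ft|grip'
python3 -m jog '[{"linear":[0,0,0],"roll":0},{"linear":[0,0,0],"roll":0},{"linear":[0,0,0],"roll":0},{"linear":[0,0,0],"roll":0},{"linear":[0,0,0],"roll":0},{"linear":[0,0,0],"roll":0}]' -1 35 | grep -E 'time|pos|ft|grip'
python3 -m jog '[{"linear":[0,0,-0.4],"roll":0},{"linear":[0,0,-0.7],"roll":0},{"linear":[0,0,-0.8],"roll":0},{"linear":[0,0,-0.8],"roll":0},{"linear":[0,0,-0.6],"roll":0},{"linear":[0,0,-0.2],"roll":0},{"linear":[0,0,0],"roll":0},{"linear":[0,0,0],"roll":0}]' | grep -E 'time|pos|ft|grip'
```

```text
time_s: 19.25
position: [0.459, -0.2928, 0.0694]
ft_force: [0.8, -0.7, 0.7]
grip_width: 0.0515
gripper_force: 0.0
time_s: 19.75
position: [0.4593, -0.293, 0.0702]
ft_force: [0.1, 0.8, 6.7]
grip_width: 0.0239
gripper_force: 34.0
time_s: 20.42
position: [0.4582, -0.2922, 0.2075]
ft_force: [0.2, -0.1, -1.3]
grip_width: 0.0236
gripper_force: 34.9
```

```bash
python3 -m jog '[{"linear":[-0.16,0.5,0],"roll":0},{"linear":[-0.295,0.895,0],"roll":0},{"linear":[-0.295,0.895,0],"roll":0},{"linear":[-0.295,0.895,0],"roll":0},{"linear":[-0.295,0.895,0],"roll":0},{"linear":[-0.295,0.895,0],"roll":0},{"linear":[-0.295,0.895,0],"roll":0},{"linear":[-0.295,0.895,0],"roll":0},{"linear":[-0.295,0.895,0],"roll":0},{"linear":[-0.295,0.895,0],"roll":0},{"linear":[-0.295,0.895,0],"roll":0},{"linear":[-0.2,0.6,0],"roll":0}]' | grep -E 'pos'
python3 -m jog '[{"linear":[0,0,0],"roll":0},{"linear":[0,0,0],"roll":0},{"linear":[0,0,0],"roll":0},{"linear":[0,0,0],"roll":0}]' | grep -E 'time|pos|ft|grip'
python3 -c "
from h import *
snap('wrist','w11')"
```

```text
position: [0.5905, 0.1128, 0.2059]
time_s: 21.75
position: [0.5905, 0.1085, 0.2076]
ft_force: [-0.0, -0.1, -1.9]
grip_width: 0.0237
gripper_force: 35.0
```

View pics/w11.png

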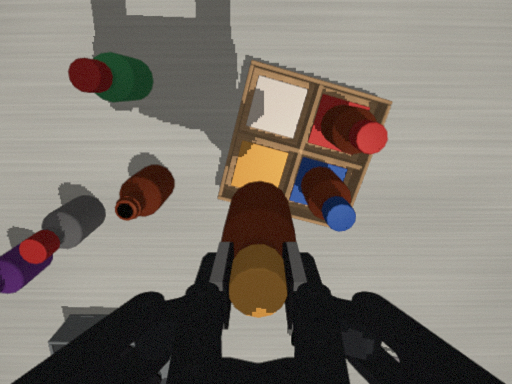

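w11 shows red (370,137) and blue (340,217) standing in their cells, and gold held before the gold pad at (260,165). I lower it.

```bash
python3 -m jog '[{"linear":[0,0,0.4],"roll":0},{"linear":[0,0,0.7],"roll":0},{"linear":[0,0,0.7],"roll":0},{"linear":[0,0,0.6],"roll":0},{"linear":[0,0,0.4],"roll":0},{"linear":[0,0,0.25],"roll":0},{"linear":[0,0,0.1],"roll":0},{"linear":[0,0,0.05],"roll":0},{"linear":[0,0,0],"roll":0},{"linear":[0,0,0],"roll":0},{"linear":[0,0,0],"roll":0}]' | grep -E 'time|pos|ft|grip'
for i in 1 2; do python3 -m jog '[{"linear":[0,0,0.04],"roll":0},{"linear":[0,0,0],"roll":0},{"linear":[0,0,0],"roll":0}]' | grep -E 'time|pos|ft'; done
```

```text
time_s: 22.72
position: [0.5913, 0.1095, 0.0815]
ft_force: [-0.1, 0.2, -1.6]
grip_width: 0.0238
gripper_force: 35.0
time_s: 22.97
position: [0.5909, 0.1096, 0.0791]
ft_force: [0.9, 0.0, -1.8]
time_s: 23.22
position: [0.5909, 0.1096, 0.0773]
ft_force: [0.2, 0.4, -1.0]
```

```bash
python3 -m jog '[{"linear":[0,0,0.02],"roll":0},{"linear":[0,0,0],"roll":0},{"linear":[0,0,0],"roll":0}]' | grep -E 'time|pos|ft'
```

```text
time_s: 23.47
position: [0.5912, 0.1097, 0.0773]
ft_force: [-0.4, 0.9, 5.2]
```

Contact. I release, rise and go to white.

```bash
python3 -m jog '[{"linear":[0,0,0],"roll":0},{"linear":[0,0,0],"roll":0},{"linear":[0,0,0],"roll":0},{"linear":[0,0,0],"roll":0},{"linear":[0,0,-0.3],"roll":0},{"linear":[0,0,-0.6],"roll":0},{"linear":[0,0,-0.8],"roll":0},{"linear":[0,0,-0.9],"roll":0},{"linear":[0,0,-0.7],"roll":0},{"linear":[0,0,0],"roll":0}]' 0.1 | grep -E 'time|pos|ft|grip'
python3 -m jog '[{"linear":[-0.04,-0.55,0],"roll":0},{"linear":[-0.06,-0.9,0],"roll":0},{"linear":[-0.06,-0.9,0],"roll":0},{"linear":[-0.06,-0.9,0],"roll":0},{"linear":[-0.06,-0.9,0],"roll":0},{"linear":[-0.06,-0.9,0],"roll":0},{"linear":[-0.06,-0.9,0],"roll":0},{"linear":[-0.06,-0.9,0],"roll":0},{"linear":[-0.06,-0.9,0],"roll":0},{"linear":[-0.06,-0.9,0],"roll":0},{"linear":[-0.06,-0.9,0],"roll":0},{"linear":[-0.06,-0.6,0],"roll":0}]' 0.2 | grep -E 'pos'
python3 -m jog '[{"linear":[0,0,0],"roll":0},{"linear":[0,0,0],"roll":0},{"linear":[0,0,0.6],"roll":0},{"linear":[0,0,0.8],"roll":0},{"linear":[0,0,0.5],"roll":0},{"linear":[0,0,0],"roll":0},{"linear":[0,0,0],"roll":0},{"linear":[0,0,0],"roll":0}]' | grep -E 'time|pos|ft|grip'
python3 - <<'E'
from h import *
snap('wrist','w12');w=ld('w12')
HUE['white']=lambda h,s,v:(s<60)&(v>100)
ce,st,m=blob(w['im'],'white',(258,226),34);print(ce,st,onplane(w,ce,.095)[0])
E
```

```text
time_s: 24.3
position: [0.5928, 0.1096, 0.2147]
ft_force: [0.0, -0.2, 0.5]
grip_width: 0.047
gripper_force: 0.0
position: [0.6184, -0.2998, 0.2075]
time_s: 25.97
position: [0.6198, -0.296, 0.1344]
ft_force: [-0.1, 0.1, 1.6]
grip_width: 0.051
gripper_force: 0.0
[257.58284299 234.60761846] [ 224  192   68   68 3229] [ 0.62479181 -0.29585198  0.095     ]
```

View pics/w12.png

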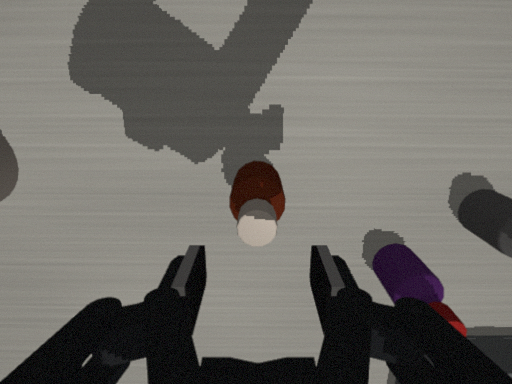

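w12 shows the white cap centred at (257,226), level with the earlier ones. I descend and grip.

```bash
python3 -m jog '[{"linear":[0,0,0.6],"roll":0},{"linear":[0,0,0.6],"roll":0},{"linear":[0,0,0.41],"roll":0},{"linear":[0,0,0],"roll":0},{"linear":[0,0,0],"roll":0}]' | grep -E 'time|pos|ft|grip'
python3 -m jog '[{"linear":[0,0,0],"roll":0},{"linear":[0,0,0],"roll":0},{"linear":[0,0,0],"roll":0},{"linear":[0,0,0],"roll":0},{"linear":[0,0,0],"roll":0},{"linear":[0,0,0],"roll":0}]' -1 35 | grep -E 'time|pos|ft|grip'
python3 -m jog '[{"linear":[0,0,-0.4],"roll":0},{"linear":[0,0,-0.7],"roll":0},{"linear":[0,0,-0.8],"roll":0},{"linear":[0,0,-0.8],"roll":0},{"linear":[0,0,-0.6],"roll":0},{"linear":[0,0,-0.2],"roll":0},{"linear":[0,0,0],"roll":0},{"linear":[0,0,0],"roll":0}]' | grep -E 'time|pos|ft|grip'
```

```text
time_s: 26.43
position: [0.6194, -0.2965, 0.0692]
ft_force: [0.4, -0.1, 0.8]
grip_width: 0.0509
gripper_force: 0.0
time_s: 26.93
position: [0.6198, -0.2968, 0.0703]
ft_force: [-0.3, 0.5, 6.5]
grip_width: 0.0237
gripper_force: 34.3
time_s: 27.6
position: [0.6187, -0.2962, 0.2068]
ft_force: [0.5, -0.6, -2.0]
grip_width: 0.0239
gripper_force: 34.5
```

```bash
python3 -m jog '[{"linear":[0.12,0.52,0],"roll":0},{"linear":[0.195,0.89,0],"roll":0},{"linear":[0.195,0.89,0],"roll":0},{"linear":[0.195,0.89,0],"roll":0},{"linear":[0.195,0.89,0],"roll":0},{"linear":[0.195,0.89,0],"roll":0},{"linear":[0.195,0.89,0],"roll":0},{"linear":[0.195,0.89,0],"roll":0},{"linear":[0.195,0.89,0],"roll":0},{"linear":[0.195,0.89,0],"roll":0},{"linear":[0.195,0.89,0],"roll":0},{"linear":[0.15,0.7,0],"roll":0}]' | grep -E 'pos'
python3 -m jog '[{"linear":[0.1,0.48,0],"roll":0},{"linear":[0,0,0],"roll":0},{"linear":[0,0,0],"roll":0},{"linear":[0,0,0],"roll":0},{"linear":[0,0,0],"roll":0}]' | grep -E 'time|pos|ft|grip'
python3 -c "
from h import *
snap('wrist','w13')"
```

```text
position: [0.5282, 0.1107, 0.206]
time_s: 29.02
position: [0.5261, 0.1265, 0.2073]
ft_force: [0.1, -1.3, -1.6]
grip_width: 0.0236
gripper_force: 34.7
```

View pics/w13.png

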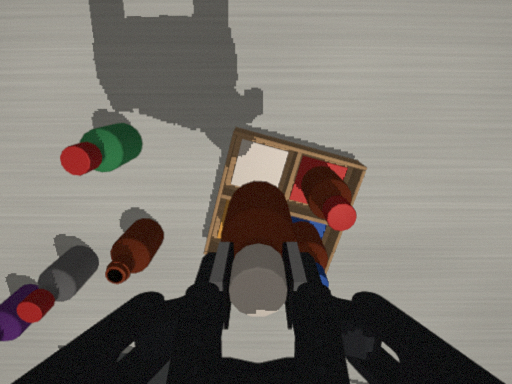

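w13 shows the white-capped bottle held over the carton, with the free white pad at (258,165) and red at (340,215). I lower it.

```bash
python3 -m jog '[{"linear":[0,0,0.4],"roll":0},{"linear":[0,0,0.7],"roll":0},{"linear":[0,0,0.7],"roll":0},{"linear":[0,0,0.6],"roll":0},{"linear":[0,0,0.4],"roll":0},{"linear":[0,0,0.25],"roll":0},{"linear":[0,0,0.1],"roll":0},{"linear":[0,0,0.04],"roll":0},{"linear":[0,0,0],"roll":0},{"linear":[0,0,0],"roll":0},{"linear":[0,0,0],"roll":0}]' | grep -E 'time|pos|ft|grip'
for i in 1 2; do python3 -m jog '[{"linear":[0,0,0.04],"roll":0},{"linear":[0,0,0],"roll":0},{"linear":[0,0,0],"roll":0}]' | grep -E 'time|pos|ft'; done
```

```text
time_s: 29.98
position: [0.5265, 0.1275, 0.0814]
ft_force: [0.2, -0.8, -1.1]
grip_width: 0.0237
gripper_force: 34.7
time_s: 30.23
position: [0.5261, 0.1276, 0.0791]
ft_force: [-0.2, 0.3, -1.2]
time_s: 30.48
position: [0.5261, 0.1276, 0.0774]
ft_force: [0.1, 0.2, -0.6]
```

```bash
python3 -m jog '[{"linear":[0,0,0.02],"roll":0},{"linear":[0,0,0],"roll":0},{"linear":[0,0,0],"roll":0}]' | grep -E 'time|pos|ft'

```

```text
time_s: 30.73
position: [0.5264, 0.1276, 0.0773]
ft_force: [-0.9, 0.8, 5.9]
```

Contact. I release, rise, back off towards the base and look.

```bash
python3 -m jog '[{"linear":[0,0,0],"roll":0},{"linear":[0,0,0],"roll":0},{"linear":[0,0,0],"roll":0},{"linear":[0,0,0],"roll":0},{"linear":[0,0,-0.3],"roll":0},{"linear":[0,0,-0.6],"roll":0},{"linear":[0,0,-0.8],"roll":0},{"linear":[0,0,-0.9],"roll":0},{"linear":[0,0,-0.7],"roll":0},{"linear":[0,0,0],"roll":0}]' 0.1 | grep -E 'time|pos|ft|grip'
python3 -m jog '[{"linear":[0.5,0.5,0],"roll":0},{"linear":[0.6,0.7,0],"roll":0},{"linear":[0.6,0.7,0],"roll":0},{"linear":[0.6,0.7,0],"roll":0},{"linear":[0.3,0.7,0],"roll":0},{"linear":[0,0.7,0],"roll":0},{"linear":[0,0,0],"roll":0},{"linear":[0,0,0],"roll":0},{"linear":[0,0,0],"roll":0}]' | grep -E 'time|pos|ft'
python3 -c "
from h import *
snap('top','t14');snap('scene','s14')
cv2.imwrite('pics/v14.png',np.hstack([cv2.resize(ld('t14')['im'][60:300,110:430],(400,300)),cv2.resize(ld('s14')['im'][90:270,110:350],(400,300))])[:,:,::-1])"
```

```text
time_s: 31.57
position: [0.528, 0.1276, 0.2142]
ft_force: [0.4, -0.4, 0.7]
grip_width: 0.0472
gripper_force: 0.0
time_s: 32.32
position: [0.4219, 0.287, 0.208]
ft_force: [-0.2, 0.4, -0.3]
```

View pics/v14.png

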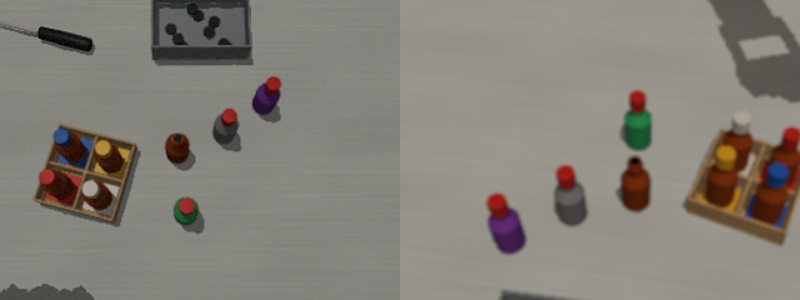

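v14 shows all four capped bottles upright in their matching cells: blue (70,145), gold (105,155), red (55,185), white (97,193). The green, open, grey and purple bottles stand where they were. I hand the job in.

```bash
python3 -c "
from rig import env
print(env.close_job())"
```

```text
the job is handed in; nothing more can be done
None
```

All four capped amber bottles stand upright in the cells matching their cap colours, the green and uncapped bottles (and the grey and purple look-alikes) are still standing where they were, and the job is handed in at about 32 s.

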